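# Hang the dough cutter on the folding hook to change grip, stand it away, fold the hook

## Task

Swing the folding brass hook on the low green rail fully out, then hang the red-handled dough cutter from the wire drainer on it by its handle and let go until it hangs still: the drainer leaves finger room only at the ends of the handle, the wooden stand only at its long faces. Take the cutter again the other way, stand it upright and fully home in the wooden stand, and then fold the empty hook flat along the rail. Never let the cutter fall, and leave the jar, the mug and the plate of buns where they are.

Things in the scene. Friction and masses are not known exactly. Their poses are not given: they have to be found in the camera images.
- cutter: Dough cutter, 0.25 kg. Origin: centre of its underside; z up, y lengthwise, x across (same turned half round). Steel frame 40 (x) x 72 (y) x 40 mm high; two 6 mm rods at y = +-27; red handle bar 28 (x) x 60 (y) x 38 mm (z 86 to 124), a 22 mm wide V notch under its middle. Opening below: 48 wide, 46 high, open along x. Starts upright in the drainer, in line with it to 3 degrees.
- cutter_notch (a point): Point on the cutter's axis, 88 mm above its underside, in the V notch (9 mm deep) under the handle bar: where the centre of the hook's arm lies when the cutter hangs in the notch. The top of the bar is 36 mm above it. Axes as the cutter's.
- drainer: Fixed wire drainer. Origin: centre of its underside. Steel plate 100 (x) x 120 (y) x 8 mm; the cutter stands on it, centred, 8 mm up. At x = +-28 mm a hoop of 6 mm wire, 42 mm wide in y, 123 mm high, leaves only 11 mm beside the handle's faces; the ends of the handle (+-y) are free.
- stand: Fixed wooden stand. Origin: centre of its underside. Base 100 (x) x 120 (y) x 8 mm; two end cheeks (inner faces at y = +-42 mm, 10 thick, 50 wide, top 126 up), two low lips (inner faces at x = +-26, top 18 up). The cutter goes between, its y along the stand's y (either way round), underside 8 mm above the origin. Only 12 mm are left beyond the handle's ends; its faces (+-x) are free.
- hook (a joint): Hinge of the brass hook, rad, about the vertical: 0 = folded, arm parallel to the rail; pi/2 = fully out, arm square to the rail, towards the robot (both are stops). Grows anticlockwise seen from above. Starts at 0 to 0.25; friction (about 1.3 N at 80 mm from the hinge) keeps it where it is left, no spring.
- hook_hinge (a point): On the hinge axis of the hook, at the height of the arm's centre line (130 mm above the counter). The axes turn with the arm: y points along the arm from the hinge to the tip, z up.
- hook_seat (a point): On the arm's centre line, 80 mm from the hinge, axes as hook_hinge: take the arm and hang the cutter here (cutter_notch on this point, cutter's x along the arm). Arm: level round bar 12 mm thick, straight to 115 mm, then bent up; tip 130 mm from the hinge, 14 mm above the bar's top. Fingers taking the hung cutter by its faces must stay above the arm.
- rail: Fixed low green rail that carries the hook. Origin: centre of its underside, y along it. 240 mm long (y), 18 mm thick, 90 mm high, foot 50 mm wide. The hook's hinge post, 22 mm thick, 140 mm high, stands at x = -33, y = -60 mm; folded, the arm points along +y, 33 mm in front of the rail's middle and above its top.
- jar: Amber jar, 68 mm across, 120 mm tall; origin at the centre of its underside. Bystander.
- mug: Blue mug, 76 mm across, 90 mm tall; origin at the centre of its underside. Bystander.
- plate: White square plate 130 x 130 x 10 mm with three buns, 40 mm high in all; origin at the centre of its underside. Bystander.
Mind the look-alikes: they are no part of the job. Of the things shaped like the cutter, the bare steel one is meant.

How it is judged:
By the outcome, as a careful person would: the job done as asked, in the order asked, and still so for the second after the job is handed in, with the robot touching nothing.
It also fails if it takes over 72 s, if anything falls off the work surface, if the arm or the gripper's body presses on something with over 40 N, if the wrist force passes 120 N, or if a joint passes its speed limit or range.

## Robot

A 7-joint arm with a two-finger parallel gripper is mounted at the origin on the work surface. World frame = base frame: x ahead of the robot, y to its left, z up, the work surface at z = 0. Lengths are in m, angles in rad, forces in N, time in s.
With the tool pointing down it reaches from about 0.35 to 0.9 m from the base axis. Payload 8.1 kg.
Tool frame: the origin (TCP) lies midway between the tips of the shut fingers; the grasp point (between the pads) lies 19 mm behind it; z points along the fingers, y is the direction in which the jaws open and shut (so a half turn about z gives the same grasp; the last joint's range is limited). The gripper opens to 92 mm and grips with 3 to 60 N. Pads are 19 mm wide; open, the fingers measure 130 mm over their backs; the gripper's body (75 mm by 190 mm) begins 47 mm behind the grasp point.
Start: joints at [-1.378, 0.434, 0.025, 1.573, -0.012, 1.134, -0.075], TCP at [0.182, 0.598, 0.227] pointing down, gripper open.
Joint ranges: [-2.62, 2.62], [-0.44, 2.09], [-1.27, 1.32], [0.08, 2.57], [-1.32, 4.46], [0.12, 2], [-2.74, 2.74]. Speed limits (rad/s): [2.22, 2.22, 3.01, 3.01, 3.14, 3.14, 3.14].

## Interface

Orientations are given as a rotation vector (axis times angle).
In Python, from cell import observe, get_image, ticket gives the robot as it stands.
- The arm moves only by the shell command python3 -m jog 'ROWS' [OPENING] [FORCE]. ROWS is JSON, a list of rows, each a list of 4 numbers: the shift along the tool's x, y, z in m, then the turn about the tool's z in rad. In form: [[x, y, z, twist], ...]. A call has 1 to 8 rows; each row shifts and turns the pose as measured when the row begins, along the tool's axes as they then stand; what a row does not reach is not made up. A row lasts 1/10 s, in which the tool goes at most 50 mm and 8.59 degrees, less where a joint would pass 70% of its speed; a pose out of reach is approached as far as the arm can. A call is refused whole if a number of a shift passes 0.05 or a number of a turn 0.15, either way. A call with a gripper value outside its range is refused whole. OPENING is the gripper's target within -1 to 1 (shut at 1, half-way at 0, fully open at -1), set as the call begins (- or left out, the last holds). The fingers move at their own pace and stop on an object; FORCE is the grip in N (left out, the last holds). Time passes only in rows, so rows that do not move let the fingers close. It gives the time, the measured TCP pose, the force and the opening at its end, in the units of the state.
- observe(): the state, without advancing time (a new reading comes with each control period).
- get_image(name): name is "scene" or "top"; returns a dict with "img" (400x640x3 uint8, red, green, blue), "intrinsics" (3x3 intrinsics, pixels), "rvec" (rotation vector, rad) and "tvec" (3), from world to camera coordinates, as OpenCV has them. Camera axes: x right, y down, z forward; pixel columns grow to the right and rows downward; lengths in m; the calibration is good to about 2 mm. A picture is of the moment at which its call begins. There is no depth.
- ticket.sign_off(): hands the job in, once; it reports no verdict.
The state is a dict: "clock": time; "joints": joint angles; "dq": joint speeds; "joint_efforts": joint torques, N m; "position": TCP position; "ee_rot": TCP orientation; "force": force on the tool from outside, world axes, zero at the start; "ft_torque": the same for the moment, N m; "width": opening from 0.0 (shut) to 1.0 (fully open).
Only numpy, scipy, OpenCV 4.12 (cv2) and the standard library are available. Lean on these libraries where they do the work, as an engineer would, in place of code of your own. Each camera call takes 0.05 s, during which the arm holds its last target. There are 200 camera calls.

## Working session

There is one attempt and no reset: what is moved stays moved. The work goes in short steps, Python scripts to look and compute and a shell command to move; the robot and the scene stay as the last step left them, time stands still between calls to the robot, and variables do not carry over. Pictures are saved under pics/ and viewed, about 8 in all and at most 12, crops included, and the job is handed in when it is done.

```bash
mkdir -p pics
cat > h.py <<'E'
import numpy as np, cv2
from cell import observe, get_image, ticket
def cam(n):
    d=get_image(n); return d
def save(d,fn,box=None,s=1):
    im=d["img"][:,:,::-1]
    if box: x0,y0,x1,y1=box; im=im[y0:y1,x0:x1]
    cv2.imwrite(fn,cv2.resize(im,None,fx=s,fy=s,interpolation=cv2.INTER_CUBIC))
def proj(d,P):
    return cv2.projectPoints(np.array(P,float).reshape(-1,3),np.array(d["rvec"],float),np.array(d["tvec"],float),np.array(d["intrinsics"],float),None)[0].reshape(-1,2)
def ray(d,uv,z):
    R=cv2.Rodrigues(np.array(d["rvec"],float))[0];K=np.array(d["intrinsics"],float)
    c=-R.T@np.array(d["tvec"],float).ravel(); v=R.T@np.linalg.inv(K)@np.array([*uv,1.])
    return c+v*(z-c[2])/v[2]
E
python3 - <<'E'
from h import *
import pickle
o=observe(); print(o)
D={n:cam(n) for n in("scene","top")}
pickle.dump(D,open("D.pkl","wb"))
for n in D: save(D[n],f"pics/{n}0.png",s=1.25); print(n,D[n]["intrinsics"],D[n]["rvec"],D[n]["tvec"])
E
```

```text
{'clock': 0.0, 'joints': array([-1.37758209,  0.43521529,  0.02495339,  1.57411978, -0.01158689,
        1.1339804 , -0.07510513]), 'dq': array([-0.00093473,  0.0004914 , -0.00062989, -0.00060183,  0.00197374,
       -0.00188609,  0.00057706]), 'joint_efforts': array([ 1.59906434e-03, -6.67828059e+01,  9.85776298e-01, -3.14491260e+01,
       -6.05539838e-02,  4.23458428e-02,  1.45827503e-04]), 'position': array([0.18209686, 0.59734202, 0.22594075]), 'ee_rot': array([-4.63039247e-01, -3.10719325e+00,  2.47509258e-03]), 'force': array([ 0.26283714, -0.28560469,  0.68675679]), 'ft_torque': array([-0.01661487, -0.01814662,  0.01319603]), 'width': 1.0024781272913619}
scene [[439.09292014   0.         322.03519826]
 [  0.         439.09292014 197.09516373]
 [  0.           0.           1.        ]] [ 0.85896998  2.47219227 -1.18284065] [ 0.47433513 -0.13049797  1.55007643]
top [[427.55910443   0.         318.42812925]
 [  0.         427.55910443 197.54788771]
 [  0.           0.           1.        ]] [ 2.13809796 -2.13359582  0.1361092 ] [-0.0498329   0.54517596  1.3584651 ]
```

View pics/scene0.png

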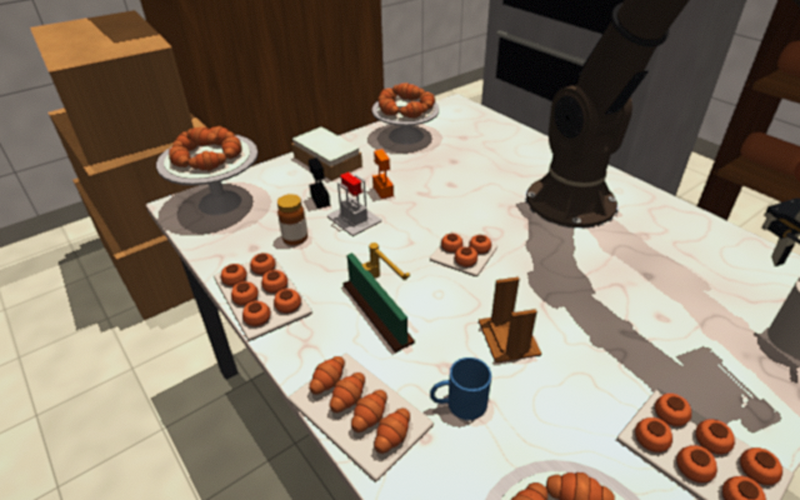

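View pics/top0.png

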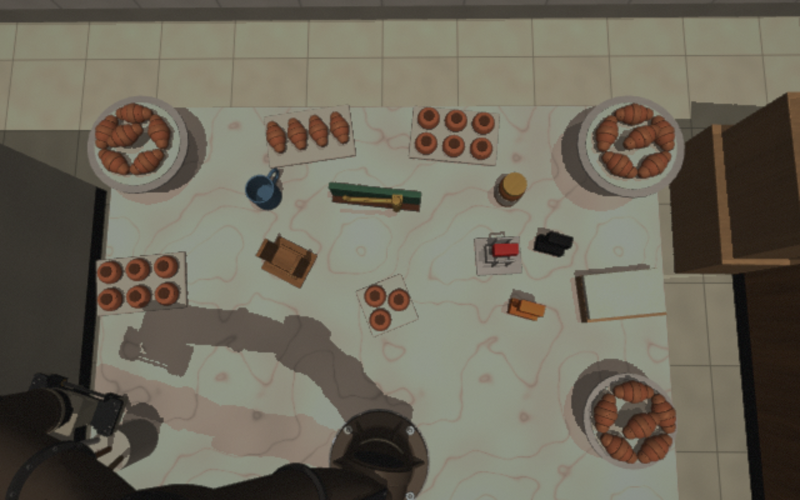

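The top view shows the red-handled steel cutter in the drainer at (500,250), with two look-alikes: black at (552,243) and orange at (525,305). It also shows the rail with its hook at (375,197), the stand at (287,258), the jar at (510,188), the mug at (263,190) and the plate at (387,303). I choose the red, bare steel one and check it in an enlarged crop.

```bash
cat > tile.py <<'E'
from h import *
def tile(D,specs,fn,w=80,h=60,s=5,cols=2):
    T=[]
    for n,x,y in specs:
        im=np.ascontiguousarray(cv2.resize(D[n]["img"][y:y+h,x:x+w,::-1],None,fx=s,fy=s,interpolation=cv2.INTER_CUBIC))
        for k in range(0,w,10): cv2.line(im,(k*s,0),(k*s,6 if k%20 else 12),(255,255,0),1); k%20==0 and cv2.putText(im,str(x+k),(k*s+2,22),0,.35,(255,255,0),1)
        for k in range(0,h,10): cv2.line(im,(0,k*s),(6 if k%20 else 12,k*s),(255,255,0),1); k%20==0 and cv2.putText(im,str(y+k),(14,k*s+5),0,.35,(255,255,0),1)
        T.append(im)
    cv2.imwrite(fn,np.vstack([np.hstack(T[i:i+cols]) for i in range(0,len(T),cols)]))
E
python3 - <<'E'
from tile import *; import pickle
D=pickle.load(open("D.pkl","rb"))
tile(D,[("top",362,172),("top",260,130),("top",190,178),("scene",245,125)],"pics/t1.png")
E
```

```text
(no output)
```

View pics/t1.png

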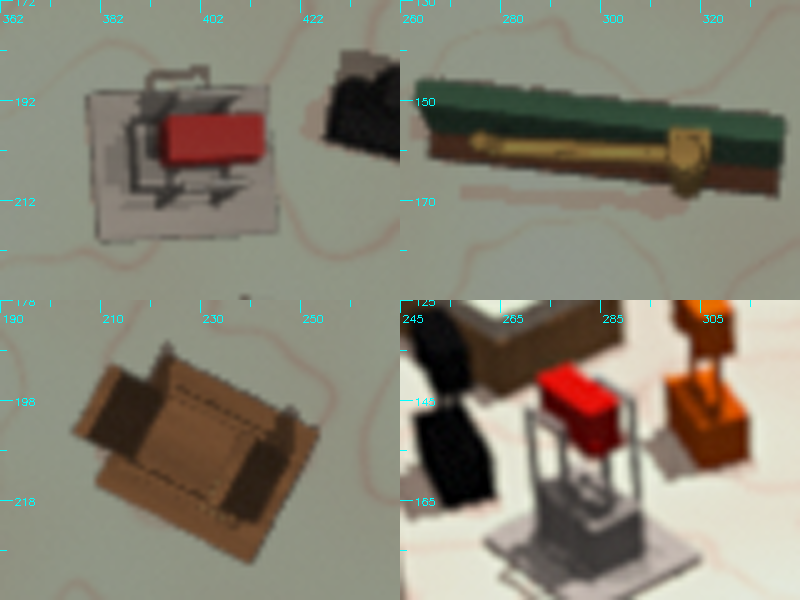

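The tiles confirm the red, bare steel cutter standing in the drainer, with its handle top at about top px (395–415, 195–202). The rail runs along y with the hook nearly folded, its hinge post at (318,159) and tip at (276,159). The stand is turned about 27°. Next I fit poses.

```bash
cat > fit.py <<'E'
from tile import *; import pickle
from scipy.optimize import least_squares
D=pickle.load(open("D.pkl","rb"))
def fit(obs,x0):
    def T(p,L): c,s=np.cos(p[2]),np.sin(p[2]); L=np.array(L,float); return np.c_[p[0]+c*L[:,0]-s*L[:,1],p[1]+s*L[:,0]+c*L[:,1],L[:,2]]
    def f(p): return np.concatenate([(proj(D[n],T(p,[l for l,_ in o]))-np.array([u for _,u in o])).ravel() for n,o in obs.items()])
    r=least_squares(f,x0,loss="soft_l1"); return r.x,r.fun
if __name__=="__main__":
    np.set_printoptions(precision=4,suppress=True)
    for n in D:
        R=cv2.Rodrigues(D[n]["rvec"])[0]; print(n,-R.T@D[n]["tvec"])
    dr={"top":[((.05,.06,.008),(379.4,191)),((.05,-.06,.008),(415.6,189.2)),((-.05,-.06,.008),(417.6,218)),((-.05,.06,.008),(382,220.4))]}
    print("drainer",*fit(dr,[.55,-.3,0]))
    cu={"top":[((.014,.03,.132),(395.6,194.6)),((.014,-.03,.132),(415,194.6))],}
    for uv in [(395.6,194.6),(415,194.6)]: print("handle far corners",ray(D["top"],uv,.132))
    st={"top":[((.05,-.06,.008),(253.8,203.6)),((-.05,-.06,.008),(240,230.6)),((-.05,.06,.008),(209.4,214))]}
    print("stand",*fit(st,[.55,.25,-.45]))
    ra={"top":[((.009,.12,.09),(263.6,145.6)),((.009,-.12,.09),(337,153.4)),((-.025,.12,0.0),(266,161)),((-.025,-.12,.0),(335.6,169))]}
    p,r=fit(ra,[.7,0,-.1]); print("rail",p,r)
    c,s=np.cos(p[2]),np.sin(p[2]); print("hinge from rail",p[0]+c*-.033+s*.06,p[1]+s*-.033-c*.06)
    print("post",ray(D["top"],(318,159.2),.14),"tip",ray(D["top"],(276.4,158.6),.15),"arm",ray(D["top"],(280,159.6),.13),ray(D["top"],(314,161.4),.13))
    pickle.dump(1,open("/dev/null","wb"))
E
python3 fit.py
```

```text
scene [1.1558 0.728  0.8825]
top [ 0.3404 -0.0765  1.4224]
drainer [ 0.5265 -0.3148  0.0574] [ 0.0655 -0.2277 -0.2078 -0.4514  0.4325  0.5333 -0.2712  0.149 ]
handle far corners [ 0.5408 -0.2855  0.132 ]
handle far corners [ 0.5409 -0.3443  0.132 ]
stand [ 0.5114  0.2426 -0.4673] [ 0.5303  0.1124  0.1151 -0.2369 -0.7193  0.1144]
rail [ 0.6863  0.0102 -0.1141] [-0.3265 -0.6744  0.4458 -0.3088 -0.1997  0.6051  0.0876  0.3978]
hinge from rail 0.6466708144934046 -0.04561530752125241
post [ 0.6496 -0.049   0.14  ] tip [0.6492 0.078  0.15  ] arm [0.6509 0.0692 0.13  ] [ 0.645  -0.0364  0.13  ]
```

```bash
cat > go.py <<'E'
# print suggested rows from the measured pose to targets: x y z yaw(of tool y) [; more targets], yaw taken continuous (mod pi nearest)
import sys,numpy as np
from h import *
from scipy.spatial.transform import Rotation as Ro
def pose():
    o=observe(); R=Ro.from_rotvec(o["ee_rot"]).as_matrix(); return o,np.array(o["position"]),np.arctan2(R[1,1],R[0,1]),R
if __name__=="__main__":
    o,p,y,R=pose()
    print("t %.2f pos %s yaw %.3f tilt %.3f w %.3f F %s j %s"%(o["clock"],np.round(p,4),y,np.arccos(-R[2,2]),o["width"],np.round(o["force"],1),np.round(o["joints"],2)))
    for a in " ".join(sys.argv[1:]).split(";"):
        if not a.strip(): continue
        t=np.array([float(v) for v in a.split()]); dy=(t[3]-y+np.pi/2)%np.pi-np.pi/2 if len(t)<5 else t[3]-y
        d=t[:3]-p; n=max(1,int(np.ceil(max(np.linalg.norm(d)/.048,abs(dy)/.145)-1e-6)))
        rows=[]
        for k in range(n):
            th=y+dy*k/n; s=d/n
            rows.append([round(-np.sin(th)*s[0]+np.cos(th)*s[1],4),round(np.cos(th)*s[0]+np.sin(th)*s[1],4),round(-s[2],4),round(-dy/n,4)])
        print(n,rows); p=t[:3]; y=y+dy
E
python3 go.py "0.45 0.30 0.23 0.6; 0.65 0.033 0.20 -0.03"
```

```text
t 0.10 pos [0.1821 0.5974 0.226 ] yaw 1.275 tilt 0.001 w 1.001 F [-0.6  0.  -0.8] j [-1.38  0.44  0.02  1.57 -0.01  1.13 -0.08]
9 [[np.float64(-0.0381), np.float64(-0.0229), np.float64(-0.0004), np.float64(0.075)], [np.float64(-0.0397), np.float64(-0.02), np.float64(-0.0004), np.float64(0.075)], [np.float64(-0.0411), np.float64(-0.017), np.float64(-0.0004), np.float64(0.075)], [np.float64(-0.0423), np.float64(-0.0139), np.float64(-0.0004), np.float64(0.075)], [np.float64(-0.0432), np.float64(-0.0106), np.float64(-0.0004), np.float64(0.075)], [np.float64(-0.0439), np.float64(-0.0074), np.float64(-0.0004), np.float64(0.075)], [np.float64(-0.0443), np.float64(-0.0041), np.float64(-0.0004), np.float64(0.075)], [np.float64(-0.0445), np.float64(-0.0007), np.float64(-0.0004), np.float64(0.075)], [np.float64(-0.0444), np.float64(0.0026), np.float64(-0.0004), np.float64(0.075)]]
7 [[np.float64(-0.0476), np.float64(0.002), np.float64(0.0043), np.float64(0.09)], [np.float64(-0.0472), np.float64(0.0063), np.float64(0.0043), np.float64(0.09)], [np.float64(-0.0465), np.float64(0.0105), np.float64(0.0043), np.float64(0.09)], [np.float64(-0.0453), np.float64(0.0147), np.float64(0.0043), np.float64(0.09)], [np.float64(-0.0438), np.float64(0.0187), np.float64(0.0043), np.float64(0.09)], [np.float64(-0.042), np.float64(0.0226), np.float64(0.0043), np.float64(0.09)], [np.float64(-0.0398), np.float64(0.0262), np.float64(0.0043), np.float64(0.09)]]
```

```bash
sed -i 's/rows.append(\[\(.*\)\])$/rows.append([float(v) for v in [\1]])/' go.py
python3 -m jog '[[-0.038,-0.023,0,0.075],[-0.04,-0.02,0,0.075],[-0.041,-0.017,0,0.075],[-0.042,-0.014,0,0.075],[-0.043,-0.01,0,0.075],[-0.044,-0.007,0,0.075],[-0.044,-0.004,0,0.075],[-0.044,0,0,0.075]]'
python3 go.py "0.65 0.033 0.20 -0.03"
```

```text
clock: 0.9
position: [0.4197, 0.3287, 0.2222]
ee_rot: [-1.371, -2.822, 0.008]
force: [0.4, 0.8, -0.1]
width: 0.997
t 0.90 pos [0.4197 0.3287 0.2222] yaw 0.666 tilt 0.007 w 0.997 F [ 0.4  0.8 -0.1] j [-0.97  0.29  0.26  1.81 -0.09  1.05 -0.01]
8 [[-0.0469, -0.0002, 0.0028, 0.0871], [-0.0467, 0.0039, 0.0028, 0.0871], [-0.0462, 0.0079, 0.0028, 0.0871], [-0.0453, 0.0119, 0.0028, 0.0871], [-0.0441, 0.0158, 0.0028, 0.0871], [-0.0426, 0.0196, 0.0028, 0.0871], [-0.0407, 0.0232, 0.0028, 0.0871], [-0.0385, 0.0266, 0.0028, 0.0871]]
```

```bash
python3 -m jog '[[-0.047,0,0.003,0.087],[-0.047,0.004,0.003,0.087],[-0.046,0.008,0.003,0.087],[-0.045,0.012,0.003,0.087],[-0.044,0.016,0.003,0.087],[-0.043,0.02,0.003,0.087],[-0.041,0.023,0.003,0.087],[-0.039,0.027,0.003,0.087]]' >/dev/null
python3 go.py "0.65 0.033 0.17 -0.03"
python3 - <<'E'
from tile import *; import pickle
d={n:cam(n) for n in("top","scene")}; pickle.dump(d,open("D1.pkl","wb"))
E
```

```text
t 1.70 pos [0.6543 0.0178 0.1955] yaw -0.055 tilt 0.008 w 0.999 F [-0.1  0.5  0.5] j [-0.43  0.54  0.51  1.56 -0.28  1.12  0.08]
1 [[0.015, -0.0051, 0.0255, -0.0251]]
```

```bash
python3 -m jog '[[0.015,-0.005,0.025,-0.025],[0,0,0.03,0],[0,0,0.025,0],[0,0,0.003,0]]' >/dev/null
python3 go.py "0.65 0.033 0.112 -0.03"
python3 -m jog '[[0,0,0,0],[0,0,0,0],[0,0,0,0],[0,0,0,0],[0,0,0,0],[0,0,0,0]]' 1 10; python3 go.py
```

```text
t 2.20 pos [0.6515 0.0236 0.1088] yaw -0.041 tilt 0.011 w 1.003 F [ 0.2  1.  -0.1] j [-0.42  0.62  0.47  1.65 -0.32  0.95  0.12]
1 [[0.0093, -0.0018, -0.0032, -0.0113]]
clock: 2.8
position: [0.6534, 0.0241, 0.1132]
ee_rot: [2.263, 2.173, -0.011]
force: [-0.6, -0.7, -0.4]
width: 0.53
t 2.80 pos [0.6534 0.0241 0.1132] yaw -0.040 tilt 0.008 w 0.530 F [-0.6 -0.7 -0.4] j [-0.42  0.62  0.47  1.65 -0.32  0.96  0.12]
```

```bash
python3 -m jog '[[0,0,0,0],[0,0,0,0],[0,0,0,0],[0,0,0,0],[0,0,0,0],[0,0,0,0],[0,0,0,0]]' 1 10 >/dev/null; python3 go.py
python3 - <<'E'
from tile import *; import pickle
d={n:cam(n) for n in("top","scene")}; pickle.dump(d,open("D1.pkl","wb"))
tile(d,[("top",250,120),("scene",250,170)],"pics/g1.png",w=100,h=110,s=4)
E
```

```text
t 3.50 pos [0.653  0.0243 0.1136] yaw -0.041 tilt 0.007 w 0.129 F [-0.2 -0.2  1.3] j [-0.42  0.62  0.47  1.65 -0.32  0.96  0.12]
```

View pics/g1.png

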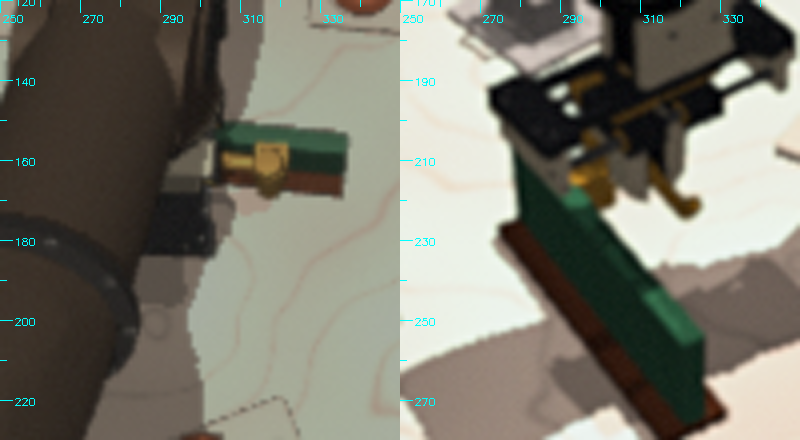

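The arm is gripped: the measured width is 11.9 mm. I now swing it about the hinge.

```bash
python3 -m jog '[[0,-0.007,0,-0.1],[-0.0004,-0.0072,0,-0.1],[-0.0004,-0.0072,0,-0.1],[-0.0004,-0.0072,0,-0.1],[-0.0004,-0.0072,0,-0.1],[-0.0004,-0.0072,0,-0.1],[-0.0004,-0.0072,0,-0.1],[-0.0004,-0.0072,0,-0.1]]' 1 10; python3 go.py
```

```text
clock: 4.4
position: [0.6001, 0.0074, 0.1136]
ee_rot: [1.192, 2.907, -0.007]
force: [-0.3, -0.6, -0.1]
width: 0.131
t 4.40 pos [0.6001 0.0074 0.1136] yaw 0.793 tilt 0.005 w 0.131 F [-0.3 -0.6 -0.1] j [-0.28  0.51  0.25  1.78 -0.15  0.87  0.83]
```

```bash
python3 -m jog '[[-0.0004,-0.007,0,-0.1],[-0.0004,-0.007,0,-0.1],[-0.0004,-0.007,0,-0.1],[-0.0004,-0.007,0,-0.1],[-0.0004,-0.007,0,-0.1],[-0.0004,-0.007,0,-0.1]]' 1 10;  python3 go.py
python3 -m jog '[[0,-0.005,0,-0.07],[0,-0.004,0,-0.05]]';python3 go.py
```

```text
clock: 5.0
position: [0.5788, -0.0294, 0.1136]
ee_rot: [-0.237, -3.128, 0.005]
force: [-0.9, 0.4, 1.1]
width: 0.13
t 5.00 pos [ 0.5788 -0.0294  0.1136] yaw 1.420 tilt 0.005 w 0.130 F [-0.9  0.4  1.1] j [-0.1   0.48  0.09  1.82 -0.05  0.85  1.42]
clock: 5.2
position: [0.5777, -0.0363, 0.1135]
ee_rot: [-0.037, -3.137, -0.001]
force: [2.1, 16.9, -3.7]
width: 0.133
t 5.20 pos [ 0.5777 -0.0363  0.1135] yaw 1.547 tilt 0.004 w 0.133 F [ 2.1 16.9 -3.7] j [-0.07  0.48  0.05  1.82 -0.03  0.85  1.55]
```

```bash
python3 -m jog '[[0,0.003,0,0.05],[0,0,0,0],[0,0,0,0],[0,0,0,0],[0,0,0,0]]' -1 ; python3 -m jog '[[0,0,-0.03,0],[0,0,-0.04,0],[0,0,-0.04,0]]' | head -2; python3 go.py "0.527 -0.315 0.24 1.61"
```

```text
clock: 5.7
position: [0.5785, -0.0339, 0.1135]
ee_rot: [-0.11, -3.137, -0.001]
force: [1.1, -0.9, -0.2]
width: 0.519
clock: 6.0
position: [0.5749, -0.0345, 0.2206]
t 6.00 pos [ 0.5749 -0.0345  0.2206] yaw 1.501 tilt 0.015 w 0.782 F [1.2 0.4 0.5] j [-0.09  0.37  0.08  1.7  -0.03  1.09  1.5 ]
6 [[0.0047, -0.0472, -0.0032, -0.0181], [0.0056, -0.0471, -0.0032, -0.0181], [0.0064, -0.047, -0.0032, -0.0181], [0.0073, -0.0469, -0.0032, -0.0181], [0.0081, -0.0467, -0.0032, -0.0181], [0.009, -0.0466, -0.0032, -0.0181]]
```

```bash
python3 -m jog '[[0.005,-0.047,-0.003,-0.018],[0.006,-0.047,-0.003,-0.018],[0.006,-0.047,-0.003,-0.018],[0.007,-0.047,-0.003,-0.018],[0.008,-0.047,-0.003,-0.018],[0.009,-0.047,-0.003,-0.018]]' >/dev/null; python3 go.py "0.527 -0.315 0.24 1.61"
python3 - <<'E'
from tile import *; import pickle
from go import *
d={n:cam(n) for n in("top","scene")}; pickle.dump(d,open("D2.pkl","wb"))
tile(d,[("top",250,120),("scene",255,120)],"pics/g2.png",w=100,h=110,s=4)
E
```

```text
t 6.60 pos [ 0.5341 -0.3161  0.2469] yaw 1.633 tilt 0.002 w 0.999 F [ 1.6 -0.4  0.1] j [ 0.35  0.41  0.15  1.56 -0.06  1.17  2.14]
1 [[0.007, 0.0015, 0.0069, 0.0225]]
```

View pics/g2.png

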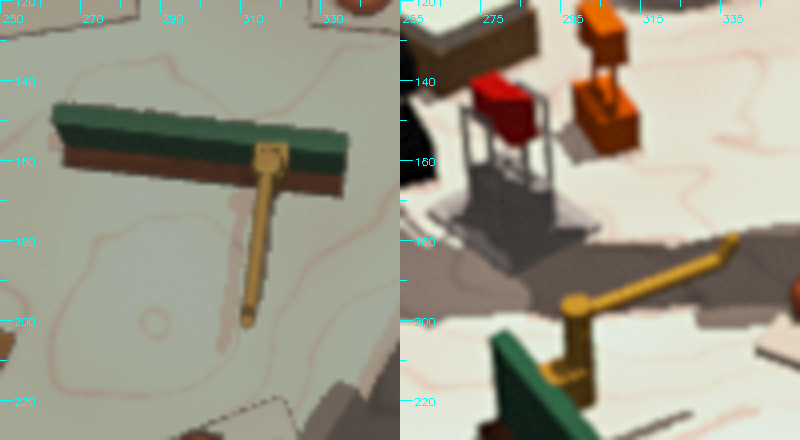

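The hook stands square out from the rail: hinge top at top px (317.5,159) and arm out to (311,199). Now I refine the hook and cutter poses with both views.

Run:
```python
from fit import *
np.set_printoptions(precision=4,suppress=True)
z=.132
cu={"top":[((.014,.03,z),(395.6,194.6)),((.014,-.03,z),(415,194.6))],
"scene":[((.014,-.03,z),(273,140.6)),((.014,.03,z),(281.6,146.6)),((-.014,.03,z),(289,144)),((-.014,-.03,z),(280,137.6))]}
print("cutter",*fit(cu,[.527,-.315,.05]))
t=D["top"]
a=ray(t,(316,170),.13);b=ray(t,(312.2,195),.13);print("arm",a,b,"yaw",np.arctan2(*(b-a)[1::-1]),"post",ray(t,(317.5,159.2),.14),"tip",ray(t,(311.3,199),.145))
print("scene post top",ray(D["scene"],(298.8,195),.14),"tip top",ray(D["scene"],(338,179),.15))
```

```text
cutter [ 0.5254 -0.3124 -0.0493] [-0.756  -0.0053 -0.3564  0.9655 -1.0099 -1.5879 -0.0561  0.4986  0.0861
  0.2765 -0.5871 -1.2654]
arm [ 0.6178 -0.0427  0.13  ] [ 0.5398 -0.0314  0.13  ] yaw 2.9979894000667278 post [ 0.6496 -0.0474  0.14  ] tip [ 0.5252 -0.0293  0.145 ]
scene post top [ 0.6446 -0.0442  0.14  ] tip top [ 0.525  -0.0231  0.15  ]
```

```bash
python3 -m jog '[[0.008,0.003,0.03,0.03],[0,0,0.03,0],[0,0,0,0]]' >/dev/null; python3 go.py "0.526 -0.313 0.094 1.60"
```

```text
t 7.00 pos [ 0.5219 -0.3244  0.1863] yaw 1.585 tilt 0.005 w 1.001 F [-1.   1.  -0.2] j [ 0.36  0.45  0.15  1.66 -0.07  1.03  2.12]
2 [[-0.0021, 0.0057, 0.0462, -0.0076], [-0.0022, 0.0056, 0.0462, -0.0076]]
```

```bash
python3 -m jog '[[-0.004,0.011,0,-0.015],[0,0,0.02,0],[0,0,0,0]]' >/dev/null; python3 go.py "0.526 -0.313 0.094 1.60"
```

```text
t 7.30 pos [ 0.528  -0.3115  0.1692] yaw 1.603 tilt 0.006 w 0.997 F [0.1 0.2 0. ] j [ 0.35  0.46  0.14  1.69 -0.07  0.99  2.11]
2 [[0.001, -0.0007, 0.0376, 0.0017], [0.001, -0.0007, 0.0376, 0.0017]]
```

```bash
python3 -m jog '[[0.001,-0.001,0.03,0],[0,0,0.025,0],[0,0,0.017,0],[0,0,0.002,0]]' >/dev/null; python3 go.py "0.526 -0.313 0.094 1.60"
python3 -m jog '[[0,0,0,0],[0,0,0,0],[0,0,0,0],[0,0,0,0],[0,0,0,0]]' 1 20; python3 go.py
```

```text
t 7.70 pos [ 0.5345 -0.3111  0.1019] yaw 1.610 tilt 0.016 w 1.000 F [-1.1 -0.4  0.3] j [ 0.35  0.54  0.12  1.75 -0.08  0.84  2.12]
1 [[0.0086, -0.0016, 0.0079, 0.0102]]
clock: 8.2
position: [0.5383, -0.3115, 0.1083]
ee_rot: [-0.065, 3.121, -0.019]
force: [-0.4, -0.1, -2.6]
width: 0.653
t 8.20 pos [ 0.5383 -0.3115  0.1083] yaw 1.612 tilt 0.024 w 0.653 F [-0.4 -0.1 -2.6] j [ 0.35  0.53  0.12  1.74 -0.08  0.85  2.12]
```

The tool drifted about 12 mm in x during the descent. I reopen and recentre before gripping.

```bash
python3 -m jog '[[0,0,0,0],[0,0,0,0],[0,0,0,0]]' -1 >/dev/null; python3 go.py "0.526 -0.313 0.094 1.60"
python3 -m jog '[[0.006,-0.001,0.006,0.01],[0,0,0,0]]' >/dev/null; python3 go.py "0.526 -0.313 0.094 1.60"
```

```text
t 8.50 pos [ 0.5383 -0.3117  0.1087] yaw 1.612 tilt 0.024 w 0.866 F [-0.1 -0.1 -0.3] j [ 0.35  0.53  0.13  1.74 -0.08  0.85  2.12]
1 [[0.0123, -0.0008, 0.0147, 0.0117]]
t 8.70 pos [ 0.5319 -0.3131  0.102 ] yaw 1.601 tilt 0.024 w 0.989 F [ 0.4  0.5 -0.2] j [ 0.36  0.53  0.13  1.76 -0.09  0.83  2.12]
1 [[0.0059, 0.0003, 0.008, 0.0008]]
```

```bash
python3 -m jog '[[0.006,0,0.007,0],[0,0,0,0]]' >/dev/null; python3 go.py "0.526 -0.313 0.094 1.60"
python3 - <<'E'
from tile import *
from go import pose
d={n:cam(n) for n in("scene",)}
o,p,y,R=pose(); print(np.round(R,3))
tile(d,[("scene",235,90)],"pics/g3.png",w=100,h=90,s=6,cols=1)
E
```

```text
t 8.90 pos [ 0.5249 -0.3134  0.0939] yaw 1.600 tilt 0.023 w 1.000 F [-1.  -0.2 -0.4] j [ 0.36  0.53  0.12  1.78 -0.09  0.81  2.13]
1 [[-0.0011, 0.0004, -0.0001, 0.0005]]
[[-0.999 -0.03   0.021]
 [-0.03   0.999 -0.012]
 [-0.021 -0.013 -1.   ]]
```

View pics/g3.png

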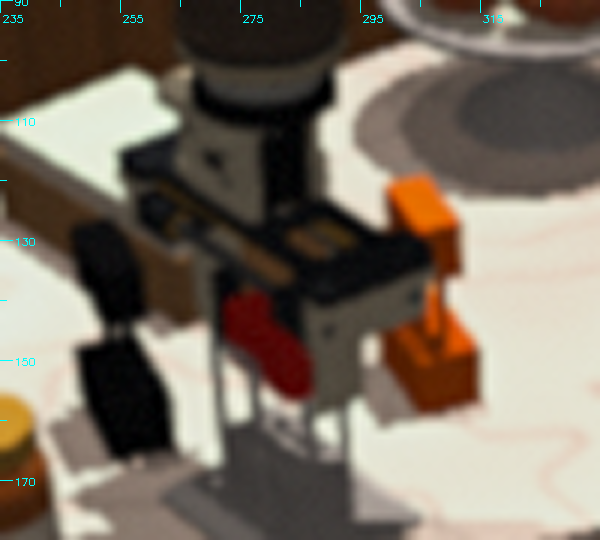

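Both fingers straddle the handle's ends and the handle is centred between them. Closing.

```bash
python3 -m jog '[[0,0,0,0],[0,0,0,0],[0,0,0,0],[0,0,0,0],[0,0,0,0],[0,0,0,0],[0,0,0,0]]' 1 40 >/dev/null; python3 go.py
python3 -m jog '[[0,0,-0.01,0],[0,0,-0.02,0],[0,0,-0.03,0],[0,0,-0.03,0],[0,0,-0.03,0],[0,0,-0.03,0]]' >/dev/null; python3 go.py "0.47 -0.2 0.25 1.50; 0.4 -0.02 0.162 1.446"
```

```text
t 9.65 pos [ 0.5266 -0.3132  0.0949] yaw 1.601 tilt 0.025 w 0.653 F [-0.4 -0.3 -0.7] j [ 0.36  0.53  0.12  1.78 -0.09  0.81  2.13]
t 10.25 pos [ 0.5203 -0.309   0.2467] yaw 1.602 tilt 0.014 w 0.658 F [-0.1 -0.7 -3.4] j [ 0.34  0.38  0.15  1.62 -0.06  1.14  2.11]
3 [[0.0156, 0.0368, -0.0011, 0.034], [0.0169, 0.0363, -0.0011, 0.034], [0.0181, 0.0357, -0.0011, 0.034]]
5 [[0.0165, 0.0349, 0.0176, 0.0108], [0.0169, 0.0347, 0.0176, 0.0108], [0.0173, 0.0346, 0.0176, 0.0108], [0.0176, 0.0344, 0.0176, 0.0108], [0.018, 0.0342, 0.0176, 0.0108]]
```

```bash
python3 go.py "0.4585 -0.022 0.25 1.446"
```

```text
t 10.25 pos [ 0.5203 -0.309   0.2467] yaw 1.602 tilt 0.014 w 0.658 F [-0.1 -0.7 -3.4] j [ 0.34  0.38  0.15  1.62 -0.06  1.14  2.11]
7 [[0.0075, 0.0413, -0.0005, 0.0223], [0.0085, 0.0411, -0.0005, 0.0223], [0.0094, 0.0409, -0.0005, 0.0223], [0.0103, 0.0407, -0.0005, 0.0223], [0.0112, 0.0404, -0.0005, 0.0223], [0.0121, 0.0402, -0.0005, 0.0223], [0.013, 0.0399, -0.0005, 0.0223]]
```

```bash
python3 -m jog '[[0.008,0.041,0,0.022],[0.009,0.041,0,0.022],[0.01,0.041,0,0.022],[0.01,0.041,0,0.022],[0.011,0.04,0,0.022],[0.012,0.04,0,0.022],[0.013,0.038,0,0.022],[0,0,0,0]]' >/dev/null;  python3 go.py "0.4585 -0.022 0.161 1.446"
```

```text
t 11.05 pos [ 0.4558 -0.0174  0.2517] yaw 1.437 tilt 0.027 w 0.650 F [ 0.  -1.  -2.8] j [-0.1   0.12  0.01  1.95  0.02  1.05  1.34]
2 [[-0.0017, -0.0021, 0.0454, -0.0046], [-0.0017, -0.0021, 0.0454, -0.0046]]
```

```bash
python3 -m jog '[[-0.003,-0.004,0.03,-0.009],[0,0,0.03,0],[0,0,0.025,0],[0,0,0,0],[0,0,0,0]]' >/dev/null;  python3 go.py "0.4585 -0.022 0.161 1.446"
python3 - <<'E'
from tile import *; import pickle
from go import pose
d={n:cam(n) for n in("scene","top")}; pickle.dump(d,open("D4.pkl","wb"))
o,p,y,R=pose(); print(np.round(R,3),p)
print("cutter base corners",proj(d["scene"],[p+R@np.array([a,b,.0869]) for a in(-.02,.02) for b in(-.036,.036)]).round(1).tolist())
tile(d,[("scene",270,120)],"pics/g4.png",w=130,h=100,s=6,cols=1)
E
```

```text
t 11.55 pos [ 0.4612 -0.0223  0.1686] yaw 1.450 tilt 0.031 w 0.653 F [ 0.   0.2 -2.2] j [-0.09  0.22  0.01  2.06  0.02  0.84  1.36]
1 [[0.0027, 0.0, 0.0076, 0.0042]]
[[-0.992  0.12   0.03 ]
 [ 0.12   0.993 -0.013]
 [-0.031 -0.009 -0.999]] [ 0.46149499 -0.02230485  0.16902216]
cutter base corners [[341.3, 185.3], [354.9, 198.4], [352.4, 181.3], [366.3, 194.1]]
```

View pics/g4.png

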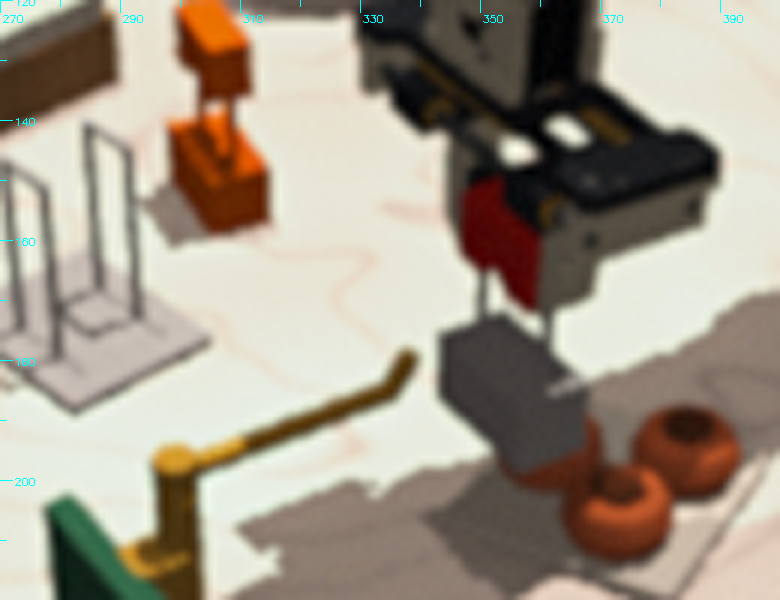

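The cutter hangs ahead of the hook tip (338,179), with its base corners where predicted to about 2 px. I lower a bit and thread it over the arm.

```bash
python3 -m jog '[[0,0,0.008,0],[0,0,0,0]]' >/dev/null;  python3 go.py "0.568 -0.0355 0.161 1.446"
python3 -m jog '[[-0.015,0,0.0005,0],[-0.02,0,0.0005,0],[-0.015,0,0.0005,0],[0,0,0,0]]' >/dev/null;  python3 go.py "0.568 -0.0355 0.161 1.446"
```

```text
t 11.85 pos [ 0.4631 -0.0225  0.1626] yaw 1.450 tilt 0.036 w 0.654 F [-0.3 -0.7 -4.1] j [-0.09  0.23  0.01  2.06  0.02  0.82  1.36]
3 [[-0.0352, -0.0001, 0.0005, 0.0013], [-0.0352, -0.0, 0.0005, 0.0013], [-0.0352, 0.0, 0.0005, 0.0013]]
t 12.25 pos [ 0.515  -0.0287  0.1647] yaw 1.450 tilt 0.038 w 0.652 F [-0.7  0.  -3. ] j [-0.07  0.3   0.02  1.95  0.01  0.85  1.39]
2 [[-0.0267, -0.0002, 0.0018, 0.002], [-0.0267, -0.0001, 0.0018, 0.002]]
```

```bash
python3 -m jog '[[-0.015,0,0.002,0],[-0.018,0,0.002,0],[-0.017,0,0.002,0],[0,0,0,0]]' >/dev/null;  python3 go.py "0.568 -0.0355 0.132 1.446"
python3 - <<'E'
from tile import *; import pickle
d={n:cam(n) for n in("scene","top")}; pickle.dump(d,open("D5.pkl","wb"))
tile(d,[("scene",270,130),("top",265,140)],"pics/g5.png",w=80,h=100,s=5,cols=2)
E
```

```text
t 12.65 pos [ 0.5644 -0.0347  0.1612] yaw 1.450 tilt 0.037 w 0.652 F [-0.  -0.3 -3.6] j [-0.06  0.38  0.03  1.84  0.    0.89  1.41]
1 [[-0.0037, -0.0003, 0.0292, 0.0042]]
```

View pics/g5.png

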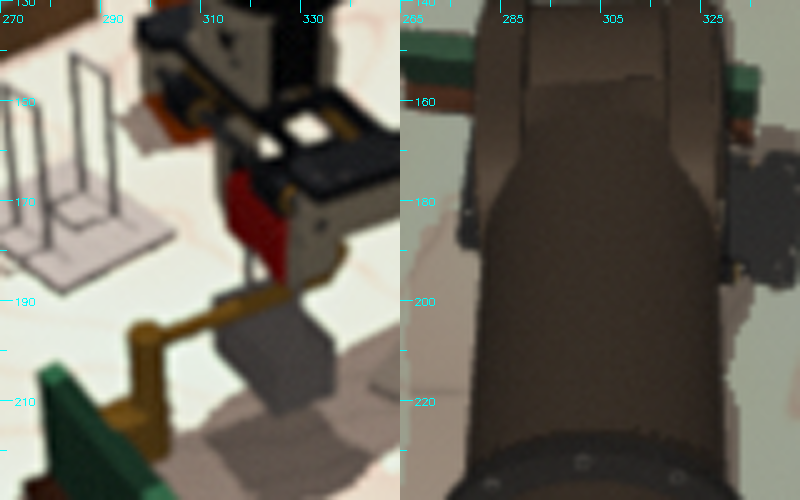

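The arm passes through the opening under the handle, at scene px ~(325,188). Lowering onto the hook.

```bash
python3 -m jog '[[-0.003,0,0.008,0],[0,0,0.008,0],[0,0,0.006,0],[0,0,0,0]]' >/dev/null;  python3 go.py "0.568 -0.0355 0.129 1.446"
python3 -m jog '[[0,0,0.004,0],[0,0,0,0]]' >/dev/null;  python3 go.py "0.568 -0.0355 0.129 1.446"
```

```text
t 13.15 pos [ 0.5634 -0.0348  0.1372] yaw 1.451 tilt 0.034 w 0.652 F [ 0.6 -0.2 -3. ] j [-0.06  0.41  0.02  1.86  0.    0.84  1.41]
1 [[-0.0046, -0.0001, 0.0082, 0.0047]]
t 13.35 pos [ 0.5631 -0.0348  0.1326] yaw 1.451 tilt 0.033 w 0.651 F [-0.5  0.5 -2.7] j [-0.06  0.42  0.02  1.87  0.    0.83  1.41]
1 [[-0.0049, -0.0001, 0.0036, 0.0049]]
```

```bash
python3 -m jog '[[-0.005,0,0.001,0],[0,0,0.0025,0],[0,0,0,0]]' >/dev/null;  python3 go.py "0.568 -0.0355 0.129 1.446"
python3 -m jog '[[0,0,0.002,0],[0,0,0,0]]' >/dev/null;  python3 go.py "0.568 -0.0355 0.129 1.446"
```

```text
t 13.65 pos [ 0.5694 -0.0352  0.1296] yaw 1.451 tilt 0.034 w 0.653 F [-0.1  0.5 -3.9] j [-0.06  0.43  0.02  1.86  0.    0.83  1.41]
1 [[0.0013, -0.0004, 0.0006, 0.005]]
t 13.85 pos [ 0.5699 -0.0351  0.1294] yaw 1.451 tilt 0.035 w 0.657 F [-0.8  0.1 -2.5] j [-0.06  0.43  0.02  1.86  0.    0.82  1.41]
1 [[0.0018, -0.0006, 0.0004, 0.0051]]
```

```bash
python3 -m jog '[[0.001,0,0.003,0],[0,0,0,0]]' >/dev/null;  python3 go.py
python3 -m jog '[[0,0,0.003,0],[0,0,0,0]]' >/dev/null;  python3 go.py
```

```text
t 14.05 pos [ 0.5705 -0.0351  0.1293] yaw 1.451 tilt 0.039 w 0.651 F [-1.7  0.2 -3. ] j [-0.06  0.43  0.02  1.86  0.    0.82  1.41]
t 14.25 pos [ 0.5711 -0.035   0.1291] yaw 1.451 tilt 0.042 w 0.651 F [-1.  -0.4 -1.3] j [-0.06  0.43  0.02  1.86  0.    0.82  1.41]
```

Contact is at TCP z = 0.129, the height expected for the arm in the notch. Releasing.

```bash
python3 -m jog '[[0,0,0,0],[0,0,0,0],[0,0,0,0],[0,0,0,0],[0,0,0,0],[0,0,0,0]]' -1 >/dev/null;  python3 go.py
python3 -m jog '[[0,0,-0.02,0],[0,0,-0.03,0],[0,0,-0.03,0],[0,0,-0.03,0],[0,0,0,0]]' >/dev/null;  python3 go.py
python3 - <<'E'
from tile import *; import pickle
d={n:cam(n) for n in("scene","top")}; pickle.dump(d,open("D6.pkl","wb"))
tile(d,[("scene",270,130),("top",265,140)],"pics/g6.png",w=80,h=100,s=5,cols=2)
E
```

```text
t 14.85 pos [ 0.5719 -0.0353  0.1286] yaw 1.451 tilt 0.043 w 0.999 F [-0.3  0.8 -0.3] j [-0.06  0.43  0.02  1.86  0.    0.81  1.41]
t 15.35 pos [ 0.5663 -0.0341  0.2408] yaw 1.451 tilt 0.040 w 0.999 F [ 0.4  0.1 -0.5] j [-0.07  0.31  0.03  1.73  0.    1.07  1.41]
```

View pics/g6.png

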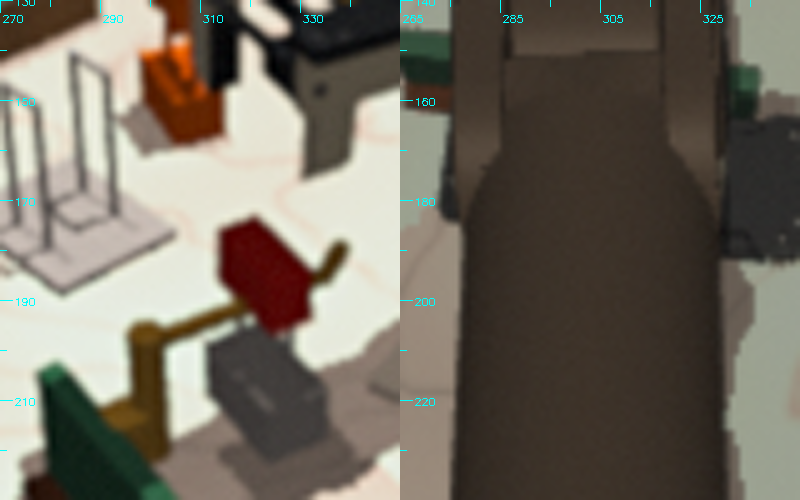

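The cutter hangs upright on the hook arm by its notch: handle at scene px (320,185), frame at (322,207). I turn the tool a quarter turn while it settles.

```bash
python3 -m jog '[[0,0,0,0.1],[0,0,0,0.13],[0,0,0,0.13],[0,0,0,0.13],[0,0,0,0.13],[0,0,0,0.13],[0,0,0,0.13],[0,0,0,0.13]]' 0 >/dev/null;python3 -m jog '[[0,0,0,0.13],[0,0,0,0.13],[0,0,0,0.13],[0,0,0,0.13],[0,0,0,0.08],[0,0,0,0]]' >/dev/null
python3 go.py "0.568 -0.0355 0.21 -0.119"
python3 - <<'E'
from go import *
print(np.round(pose()[3],3))
d=cam("scene"); print(abs(d["img"][160:225,300:345].astype(int)-__import__("pickle").load(open("D6.pkl","rb"))["scene"]["img"][160:225,300:345]).max(-1).mean())
E
```

```text
t 16.85 pos [ 0.5532 -0.0347  0.2157] yaw -0.227 tilt 0.016 w 0.501 F [-0.9 -0.4 -0.8] j [-0.32  0.34  0.36  1.79 -0.12  1.05 -0.14]
1 [[0.0026, 0.0146, 0.0057, -0.1078]]
[[ 0.225  0.974 -0.001]
 [ 0.974 -0.225 -0.016]
 [-0.015  0.003 -1.   ]]
14.655726495726496
```

```bash
python3 - <<'E'
from fit import *
D.update(pickle.load(open("D6.pkl","rb")))
np.set_printoptions(precision=4,suppress=True)
z=.166
print(*fit({"scene":[((.014,-.03,z),(314,175.4)),((-.014,-.03,z),(321,173.4)),((-.014,.03,z),(331.6,182.6))]},[.57,-.035,-.12]))
print(*fit({"scene":[((.014,-.03,z),(314,175.4)),((-.014,-.03,z),(321,173.4)),((-.014,.03,z),(331.6,182.6)),((.02,.036,.042),(324,222)),((.02,-.036,.042),(312,208.4)),((-.02,.036,.042),(335,217.4))]},[.57,-.035,-.12]))
E
python3 -m jog '[[0.002,0.016,0.015,-0.1],[0,0,0,0]]' >/dev/null; python3 go.py "0.57 -0.0355 0.146 -0.119"
```

```text
[ 0.5735 -0.0322 -0.1567] [-1.5308 -0.0919  0.3593 -1.0738  0.5595  1.0821]
[ 0.5706 -0.0336 -0.1318] [-1.1902 -0.5757  0.56   -1.676   1.2256  0.2658 -0.4273  0.6136 -0.8755
  0.0678  0.5825  0.3255]
t 17.10 pos [ 0.5688 -0.0363  0.1992] yaw -0.115 tilt 0.016 w 0.500 F [-0.3  0.1  0.8] j [-0.29  0.38  0.33  1.77 -0.12  1.02 -0.02]
2 [[0.0005, 0.0006, 0.0266, 0.0019], [0.0005, 0.0006, 0.0266, 0.0019]]
```

```bash
python3 -m jog '[[0.001,0.001,0.015,0],[0,0,0.015,0],[0,0,0,0]]' >/dev/null; python3 go.py "0.57 -0.0350 0.148 -0.12"
```

```text
t 17.40 pos [ 0.5687 -0.0363  0.1681] yaw -0.116 tilt 0.016 w 0.499 F [-0.5  0.8 -0.4] j [-0.28  0.41  0.33  1.8  -0.14  0.96 -0.01]
1 [[0.0014, 0.0012, 0.0201, 0.0042]]
```

```bash
python3 -m jog '[[0.001,0.001,0.01,0],[0,0,0.009,0],[0,0,0,0]]' >/dev/null; python3 go.py "0.57 -0.0350 0.147 -0.12"
python3 - <<'E'
from tile import *; import pickle
d={n:cam(n) for n in("scene",)}
tile(d,[("scene",275,130)],"pics/g7.png",w=90,h=90,s=6,cols=1)
E
```

```text
t 17.70 pos [ 0.5696 -0.0357  0.149 ] yaw -0.116 tilt 0.016 w 0.500 F [-0.7  0.5  1.2] j [-0.27  0.43  0.32  1.82 -0.15  0.92 -0.01]
1 [[0.0008, 0.0003, 0.002, 0.0038]]
```

View pics/g7.png

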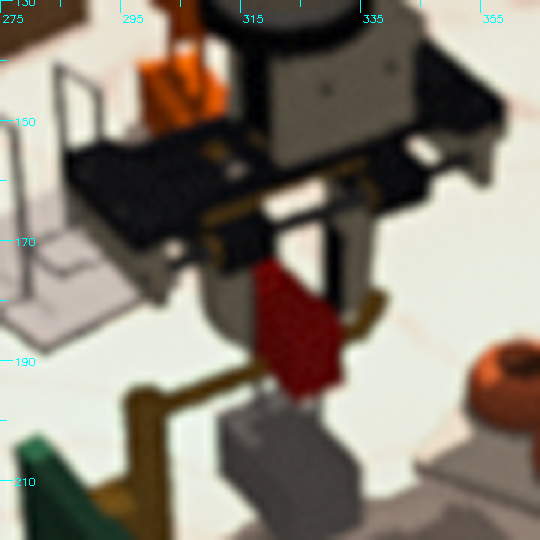

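The fingers straddle the handle's faces, above the arm. Closing and lifting off.

```bash
python3 -m jog '[[0.001,0,0.004,0.004],[0,0,0,0],[0,0,0,0],[0,0,0,0],[0,0,0,0],[0,0,0,0]]' 1 40 >/dev/null; python3 go.py
python3 -m jog '[[0,0,-0.005,0],[0,0,-0.008,0],[0,0,-0.01,0],[0,0,-0.008,0],[0,0,0,0]]' >/dev/null; python3 go.py "0.57 -0.0350 0.178 -0.12"
```

```text
t 18.35 pos [ 0.5707 -0.0348  0.1462] yaw -0.121 tilt 0.016 w 0.303 F [-0.4  0.4 -2. ] j [-0.27  0.44  0.32  1.82 -0.15  0.91 -0.01]
t 18.85 pos [ 0.5703 -0.0342  0.18  ] yaw -0.121 tilt 0.016 w 0.301 F [ 0.2 -0.6 -2.9] j [-0.29  0.4   0.33  1.79 -0.13  0.98 -0.02]
1 [[-0.0008, -0.0002, 0.002, -0.0008]]
```

```bash
python3 -m jog '[[0,-0.015,0.001,0],[0,-0.02,0,0],[0,-0.015,0,0],[0,0,0,0]]' >/dev/null; python3 go.py "0.4509 -0.02 0.178 -0.12"
```

```text
t 19.25 pos [ 0.5197 -0.0281  0.1797] yaw -0.121 tilt 0.015 w 0.300 F [ 0.4 -0.8 -3.3] j [-0.32  0.32  0.33  1.91 -0.11  0.94 -0.06]
2 [[-0.0001, -0.0346, 0.0009, -0.0003], [-0.0001, -0.0346, 0.0009, -0.0003]]
```

```bash
python3 -m jog '[[0,-0.025,0.0005,0],[0,-0.03,0.0005,0],[0,-0.015,0,0],[0,0,0,0]]' >/dev/null; python3 go.py "0.45 -0.02 0.25 -0.12;0.511 0.243 0.25 -.467"
python3 - <<'E'
from tile import *; import pickle
D=pickle.load(open("D.pkl","rb"))
tile(D,[("top",202,184),("scene",380,218)],"pics/s1.png",w=56,h=72,s=7,cols=2)
E
```

```text
t 19.65 pos [ 0.4507 -0.0197  0.1791] yaw -0.121 tilt 0.016 w 0.301 F [ 0.1  0.6 -2.5] j [-0.37  0.2   0.33  2.06 -0.06  0.88 -0.12]
2 [[-0.0002, -0.0003, -0.0354, -0.0004], [-0.0002, -0.0003, -0.0354, -0.0004]]
6 [[0.0447, 0.0048, -0.0, 0.0578], [0.0449, 0.0023, -0.0, 0.0578], [0.045, -0.0003, -0.0, 0.0578], [0.0449, -0.0029, -0.0, 0.0578], [0.0447, -0.0055, -0.0, 0.0578], [0.0443, -0.0081, -0.0, 0.0578]]
```

View pics/s1.png

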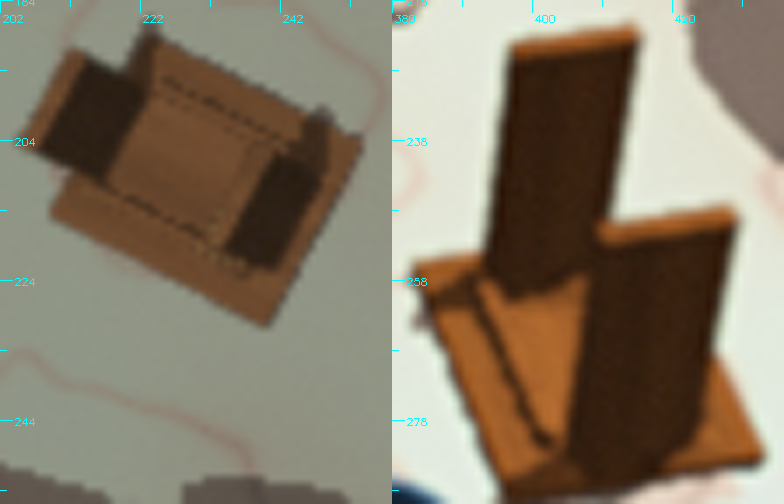

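The stand's cheeks and base corners are clear in both views (far cheek top at scene (397–415,222–226), near cheek top at (410–429,248–253)). I refit from these.

```bash
python3 - <<'E'
from fit import *
np.set_printoptions(precision=4,suppress=True)
h=.126;b=.008
sc=[((.025,-.042,h),(396.9,226.1)),((-.025,-.042,h),(415,224)),((.025,-.052,h),(397.3,224)),((-.025,-.052,h),(415,221.9)),((.025,.042,h),(409.7,250.6)),((-.025,.042,h),(429.3,248)),((.025,.052,h),(410.1,252.8)),((-.025,.052,h),(429.3,249.7)),((-.05,.06,b),(433,283.4)),((.05,-.06,b),(383,255.9)),((.05,.06,b),(395.4,288))]
tp=[((.05,-.06,b),(253.7,204.4)),((-.05,-.06,b),(240.1,230.7)),((-.05,.06,b),(209.1,214.7)),((.025,.052,h),(212.7,191.1)),((-.025,.052,h),(205.6,204.7)),((.025,.042,h),(215.6,192.9)),((-.025,.042,h),(208.4,206.1))]
for o in ({"scene":sc},{"top":tp},{"scene":sc,"top":tp}): print(*fit(o,[.511,.243,-.467]))
E
python3 -m jog '[[0,0,-0.02,0],[0,0,-0.03,0],[0,0,-0.025,0],[0,0,0,0]]' >/dev/null; python3 go.py "0.511 0.243 0.25 -.467"
```

```text
[ 0.5124  0.2485 -0.4828] [ 0.5024  0.3087  1.3923 -0.1857 -1.1221 -0.2356  0.0452 -0.6967 -1.3012
 -0.4446 -0.815  -0.7467 -0.301   0.3791  0.7242  0.5366  0.9432  0.339
 -0.6907 -0.7758  0.5357  1.6751]
[ 0.5085  0.2409 -0.4666] [ 1.0992  0.1418  0.5032  0.518   0.0427  0.2818  0.0431 -0.5804 -0.713
  0.1509 -0.0362 -0.9414 -0.6842  0.2057]
[ 0.5102  0.2459 -0.4733] [ 0.2304 -0.5369  1.0154 -1.1449 -1.4256 -1.0646 -0.3613 -1.638  -1.2941
 -1.4451 -0.9298 -1.8738 -0.2587 -0.6419  0.6423 -0.6127  0.8494 -0.9005
 -0.9482 -1.5478  0.6664  0.6989 -0.3196 -0.2168 -1.1027  0.0587 -1.4267
 -0.3852 -1.4141 -1.2056 -2.2698 -0.5307 -1.5057 -1.5482 -2.2536 -0.4573]
t 20.05 pos [ 0.4546 -0.0187  0.2576] yaw -0.121 tilt 0.017 w 0.301 F [ 0.5 -0.9 -3.2] j [-0.39  0.12  0.34  1.95 -0.02  1.08 -0.16]
6 [[0.0444, 0.0041, 0.0013, 0.0577], [0.0446, 0.0015, 0.0013, 0.0577], [0.0446, -0.0011, 0.0013, 0.0577], [0.0445, -0.0036, 0.0013, 0.0577], [0.0442, -0.0062, 0.0013, 0.0577], [0.0438, -0.0087, 0.0013, 0.0577]]
```

```bash
python3 -m jog '[[0.044,0.004,0.001,0.058],[0.045,0.002,0.001,0.058],[0.045,-0.001,0.001,0.058],[0.044,-0.004,0.001,0.058],[0.044,-0.006,0.001,0.058],[0.035,-0.008,0.001,0.058],[0,0,0,0],[0,0,0,0]]' >/dev/null; python3 go.py "0.511 0.245 0.245 -.472"
```

```text
t 20.85 pos [0.519  0.2436 0.2414] yaw -0.488 tilt 0.018 w 0.298 F [ 0.3 -1.2 -2.7] j [-0.73  0.34  0.25  1.7  -0.07  1.12 -0.95]
1 [[-0.0026, -0.0077, -0.0036, -0.0162]]
```

```bash
python3 -m jog '[[-0.002,-0.008,-0.001,-0.016],[0,0,0,0],[0,0,0,0]]' >/dev/null; python3 go.py "0.511 0.245 0.245 -.472"
python3 - <<'E'
from tile import *; import pickle
from go import pose
d={n:cam(n) for n in("scene","top")}; pickle.dump(d,open("D8.pkl","wb"))
o,p,y,R=pose(); print(p,y,np.round(R[:,2],3))
print(proj(d["scene"],[p+np.array([0,0,-.1042])]))
tile(d,[("scene",375,175)],"pics/g8.png",w=80,h=116,s=5,cols=1)
im=cv2.imread("pics/g8.png"); tile(d,[("top",190,140)],"pics/g8b.png",w=80,h=116,s=5,cols=1)
cv2.imwrite("pics/g8c.png",np.hstack([im,cv2.imread("pics/g8b.png")]))
E
```

```text
t 21.15 pos [0.5106 0.2434 0.2409] yaw -0.472 tilt 0.019 w 0.302 F [-0.5 -0.2 -3.6] j [-0.73  0.33  0.24  1.71 -0.06  1.11 -0.95]
1 [[0.0016, -0.0004, -0.0041, -0.0002]]
[0.51069077 0.2435206  0.24114672] -0.4724383894764715 [ 0.007 -0.017 -1.   ]
[[412.02083737 231.9068285 ]]
```

View pics/g8c.png

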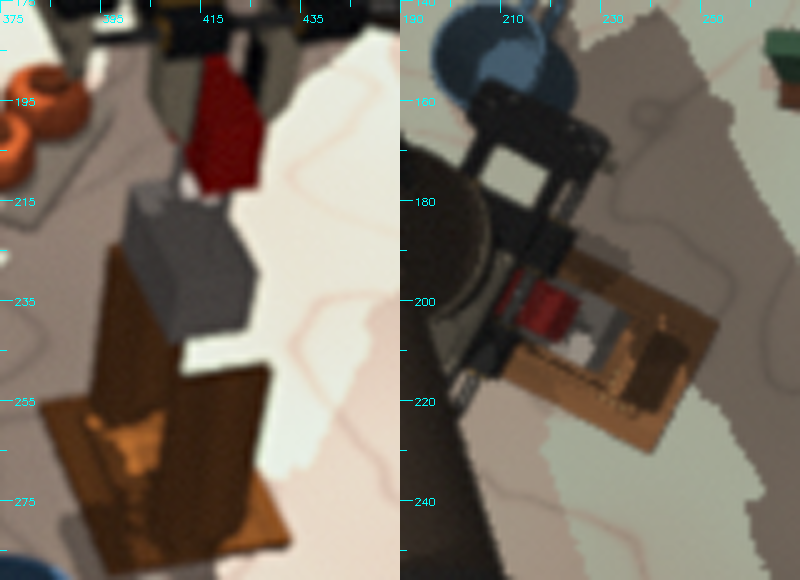

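Run:
```python
from fit import *
D.update(pickle.load(open("D8.pkl","rb")))
np.set_printoptions(precision=4,suppress=True)
b=.1369;t=b+.04
print(*fit({"scene":[((.02,.036,b),(409.4,243.6)),((-.02,.036,b),(424.4,241)),((.02,-.036,b),(400,227.4)),((.02,-.036,t),(401,212.4)),((-.02,.036,t),(426.6,229.4))]},[.511,.243,-.47]))
for z in(b,t):print(*fit({"top":[((.02,-.036,z),(235.6,203.6)),((-.02,-.036,z),(229.4,214.4))]},[.511,.243,-.47]))
```

```text
[ 0.513   0.245  -0.4754] [-0.4296  0.5568  0.6089  0.7754 -0.768  -3.435  -0.1566 -0.5312  0.7355
  0.1325]
[ 0.5126  0.2422 -0.4919] [ 0.1857 -0.3567 -0.1853  0.3532]
[ 0.5076  0.2334 -0.4884] [ 0.2706 -0.5543 -0.2699  0.5477]
```

```bash
python3 -m jog '[[0.002,-0.002,0.003,0],[0,0,0.015,0],[0,0,0.015,0],[0,0,0,0]]' >/dev/null; python3 go.py "0.509 0.245 0.18 -.474"
```

```text
t 21.65 pos [0.5109 0.2451 0.2082] yaw -0.475 tilt 0.018 w 0.299 F [-0.3 -0.  -3.7] j [-0.73  0.36  0.24  1.76 -0.07  1.04 -0.95]
1 [[-0.0009, -0.0017, 0.0282, -0.0007]]
```

```bash
python3 -m jog '[[-0.001,-0.002,0.015,0],[0,0,0.015,0],[0,0,0.015,0],[0,0,0,0],[0,0,0,0]]' >/dev/null; python3 go.py "0.509 0.245 0.132 -.474"
```

```text
t 22.15 pos [0.5109 0.245  0.1653] yaw -0.476 tilt 0.019 w 0.306 F [-0.3  0.1 -2.1] j [-0.72  0.4   0.23  1.82 -0.09  0.93 -0.94]
1 [[-0.0008, -0.0016, 0.0333, -0.0019]]
```

```bash
python3 -m jog '[[-0.001,-0.002,0.013,0],[0,-0.001,0.012,0],[0,0,0.01,0],[0,0,0,0]]' >/dev/null; python3 go.py "0.509 0.245 0.112 -.474"
```

```text
t 22.55 pos [0.509  0.2458 0.1295] yaw -0.476 tilt 0.020 w 0.302 F [ 0.7 -0.4 -2.4] j [-0.72  0.44  0.22  1.86 -0.1   0.85 -0.93]
1 [[-0.0007, 0.0004, 0.0175, -0.0019]]
```

```bash
python3 -m jog '[[0,0,0.006,0],[0,0,0.006,0],[0,0,0,0]]' >/dev/null; python3 go.py "0.509 0.245 0.112 -.474"
python3 -m jog '[[0,0,0.003,0],[0,0,0.002,0],[0,0,0,0]]' >/dev/null; python3 go.py "0.509 0.245 0.112 -.474"
```

```text
t 22.85 pos [0.5093 0.2456 0.1164] yaw -0.476 tilt 0.019 w 0.305 F [-0.4  0.1 -2.8] j [-0.71  0.45  0.21  1.87 -0.1   0.82 -0.93]
1 [[-0.0007, 0.0, 0.0044, -0.0019]]
t 23.15 pos [0.5103 0.2461 0.1121] yaw -0.476 tilt 0.020 w 0.301 F [-1.3 -0.3 -2. ] j [-0.71  0.46  0.21  1.87 -0.1   0.81 -0.92]
1 [[-0.0015, -0.0006, 0.0001, -0.0021]]
```

```bash
python3 -m jog '[[0,0,0.003,0],[0,0,0.003,0],[0,0,0,0]]' >/dev/null; python3 go.py
```

```text
t 23.45 pos [0.5135 0.2459 0.1123] yaw -0.478 tilt 0.025 w 0.299 F [-0.2 -0.2 -3.2] j [-0.71  0.46  0.21  1.87 -0.11  0.8  -0.92]
```

The TCP stops at z = 0.112, the height expected for the cutter fully home; resting on the lips would read 0.122. Releasing.

```bash
python3 -m jog '[[0,0,0,0],[0,0,0,0],[0,0,0,0],[0,0,0,0],[0,0,0,0],[0,0,0,0]]' -1 >/dev/null; python3 go.py
python3 -m jog '[[0,0,-0.02,0],[0,0,-0.03,0],[0,0,-0.03,0],[0,0,-0.03,0],[0,0,-0.02,0],[0,0,0,0]]' >/dev/null; python3 go.py "0.53 0.1 0.24 -1.08;0.571 -0.036 0.2 -1.685"
```

```text
t 24.05 pos [0.5146 0.2466 0.1126] yaw -0.478 tilt 0.027 w 0.774 F [0.1 1.1 0. ] j [-0.71  0.46  0.21  1.87 -0.11  0.8  -0.92]
t 24.65 pos [0.5102 0.2469 0.2459] yaw -0.478 tilt 0.024 w 1.003 F [ 1.3 -0.  -0.8] j [-0.74  0.31  0.24  1.72 -0.06  1.1  -0.96]
5 [[-0.0243, 0.017, 0.0012, 0.1205], [-0.022, 0.0198, 0.0012, 0.1205], [-0.0195, 0.0223, 0.0012, 0.1205], [-0.0167, 0.0245, 0.0012, 0.1205], [-0.0136, 0.0263, 0.0012, 0.1205]]
5 [[-0.0056, 0.0279, 0.008, 0.121], [-0.0022, 0.0283, 0.008, 0.121], [0.0012, 0.0284, 0.008, 0.121], [0.0047, 0.028, 0.008, 0.121], [0.008, 0.0273, 0.008, 0.121]]
```

```bash
python3 go.py "0.5 0.1 0.24 0.5 1;0.571 -0.036 0.2 1.457 1"
```

```text
t 24.65 pos [0.5102 0.2469 0.2459] yaw -0.478 tilt 0.024 w 1.003 F [ 1.3 -0.  -0.8] j [-0.74  0.31  0.24  1.72 -0.06  1.1  -0.96]
7 [[-0.0193, 0.0084, 0.0008, -0.1397], [-0.0203, 0.0056, 0.0008, -0.1397], [-0.0209, 0.0027, 0.0008, -0.1397], [-0.021, -0.0002, 0.0008, -0.1397], [-0.0208, -0.0032, 0.0008, -0.1397], [-0.0202, -0.006, 0.0008, -0.1397], [-0.0191, -0.0088, 0.0008, -0.1397]]
7 [[-0.0219, -0.0004, 0.0057, -0.1367], [-0.0217, -0.0034, 0.0057, -0.1367], [-0.021, -0.0063, 0.0057, -0.1367], [-0.0199, -0.0091, 0.0057, -0.1367], [-0.0185, -0.0117, 0.0057, -0.1367], [-0.0167, -0.0142, 0.0057, -0.1367], [-0.0146, -0.0163, 0.0057, -0.1367]]
```

```bash
python3 -m jog '[[-0.019,0.008,0,-0.14],[-0.02,0.006,0,-0.14],[-0.021,0.003,0,-0.14],[-0.021,0,0,-0.14],[-0.021,-0.003,0,-0.14],[-0.02,-0.006,0,-0.14],[-0.019,-0.009,0,-0.14]]' >/dev/null; python3 go.py "0.571 -0.036 0.22 1.457 1"
```

```text
t 25.35 pos [0.5002 0.0989 0.2415] yaw 0.546 tilt 0.020 w 1.003 F [ 0.5 -0.3  0.7] j [-0.41  0.22  0.12  1.85 -0.02  1.06  0.26]
7 [[-0.0217, -0.0014, 0.0031, -0.1302], [-0.0214, -0.0042, 0.0031, -0.1302], [-0.0206, -0.0069, 0.0031, -0.1302], [-0.0196, -0.0095, 0.0031, -0.1302], [-0.0182, -0.012, 0.0031, -0.1302], [-0.0165, -0.0142, 0.0031, -0.1302], [-0.0145, -0.0163, 0.0031, -0.1302]]
```

```bash
python3 -m jog '[[-0.022,-0.001,0.003,-0.13],[-0.021,-0.004,0.003,-0.13],[-0.021,-0.007,0.003,-0.13],[-0.02,-0.01,0.003,-0.13],[-0.018,-0.012,0.003,-0.13],[-0.016,-0.014,0.003,-0.13],[-0.014,-0.016,0.003,-0.1],[0,0,0,0]]' >/dev/null; python3 go.py "0.571 -0.036 0.112 1.457 1"
python3 - <<'E'
from fit import *
d={n:cam(n) for n in("scene","top")}; pickle.dump(d,open("D9.pkl","wb")); D.update(d)
def T(p,L): c,s=np.cos(p[2]),np.sin(p[2]); return [(p[0]+c*x-s*y,p[1]+s*x+c*y,z) for x,y,z in L]
box=[(x,y,z) for x in(-.014,.014) for y in(-.03,.03) for z in(.094,.132)]
for n in d:
    im=cv2.cvtColor(d[n]["img"],cv2.COLOR_RGB2HSV); m=(((im[...,0]<4)|(im[...,0]>176))&(im[...,1]>200)&(im[...,2]>70)).astype(np.uint8)
    k,_,st,c=cv2.connectedComponentsWithStats(m)
    print(n,[(st[i].tolist(),c[i].round(1).tolist()) for i in range(1,k) if st[i][4]>25])
    q=proj(d[n],T((.510,.246,-.475),box)); print("expected home bbox",q.min(0).round(1),q.max(0).round(1))
E
```

```text
t 26.15 pos [ 0.5713 -0.0446  0.2142] yaw 1.465 tilt 0.013 w 1.000 F [-0.6 -0.9 -0.4] j [-0.05  0.36  0.04  1.73 -0.    1.05  1.45]
3 [[0.0004, 0.0028, 0.0341, 0.0026], [0.0004, 0.0028, 0.0341, 0.0026], [0.0004, 0.0028, 0.0341, 0.0026]]
scene [([401, 227, 18, 22, 268], [409.6, 237.5])]
expected home bbox [401.7 224.9] [422.6 254.2]
top []
expected home bbox [210.7 196. ] [234.9 214.3]
```

```bash
python3 -m jog '[[0,0.008,0.03,0],[0,0,0.03,0],[0,0,0.025,0],[0,0,0.015,0],[0,0,0,0]]' >/dev/null; python3 go.py "0.571 -0.036 0.112 1.457 1"
```

```text
t 26.75 pos [ 0.5708 -0.0268  0.1116] yaw 1.461 tilt 0.010 w 1.001 F [-0.  -0.3  0.9] j [-0.07  0.46  0.03  1.85 -0.01  0.82  1.42]
1 [[-0.0012, -0.0091, -0.0004, 0.0043]]
```

```bash
python3 -m jog '[[0,-0.009,0,0],[0,0,0,0],[0,0,0,0],[0,0,0,0],[0,0,0,0],[0,0,0,0],[0,0,0,0]]' 1 10 >/dev/null; python3 -m jog '[[0,0,0,0],[0,0,0,0],[0,0,0,0],[0,0,0,0],[0,0,0,0]]' >/dev/null;  python3 go.py
```

```text
t 27.95 pos [ 0.5715 -0.0347  0.1158] yaw 1.461 tilt 0.015 w 0.126 F [0.4 0.8 0.5] j [-0.06  0.46  0.03  1.85 -0.01  0.82  1.44]
```

```bash
python3 -m jog '[[0,0.007,0,0.1],[-0.0004,0.0075,0,0.1],[-0.0004,0.0075,0,0.1],[-0.0004,0.0075,0,0.1],[-0.0004,0.0075,0,0.1],[-0.0004,0.0075,0,0.1],[-0.0004,0.0075,0,0.1],[-0.0004,0.0075,0,0.1]]' 1 10 >/dev/null; python3 go.py
python3 -m jog '[[-0.0004,0.0075,0,0.1],[-0.0004,0.0075,0,0.1],[-0.0004,0.0075,0,0.1],[-0.0004,0.0075,0,0.1],[-0.0004,0.0075,0,0.1]]' >/dev/null; python3 go.py
```

```text
t 28.75 pos [0.6008 0.0163 0.1158] yaw 0.631 tilt 0.014 w 0.123 F [-0.2 -0.7 -0.4] j [-0.29  0.5   0.24  1.79 -0.14  0.85  0.65]
t 29.25 pos [0.6363 0.0308 0.1158] yaw 0.112 tilt 0.014 w 0.123 F [ 0.5 -1.1  0.3] j [-0.39  0.57  0.38  1.7  -0.25  0.91  0.2 ]
```

Remaining about 0.22 rad; continue until the stop is felt.

```bash
python3 -m jog '[[-0.0004,0.0075,0,0.1],[-0.0004,0.0075,0,0.1]]' >/dev/null; python3 go.py
python3 -m jog '[[0,0.004,0,0.05],[0,0.004,0,0.03]]' >/dev/null; python3 go.py
```

```text
t 29.45 pos [0.6517 0.0311 0.1158] yaw -0.095 tilt 0.014 w 0.128 F [ 1.1 -1.9  0.9] j [-0.41  0.6   0.43  1.66 -0.29  0.93  0.03]
t 29.65 pos [0.6546 0.0306 0.1147] yaw -0.180 tilt 0.005 w 0.132 F [-20.6   1.5  13.7] j [-0.42  0.61  0.45  1.64 -0.31  0.95 -0.04]
```

```bash
python3 -m jog '[[0,0,0,0],[0,0,0,0],[0,0,0,0],[0,0,0,0],[0,0,0,0]]' -1 >/dev/null; python3 go.py
python3 -m jog '[[0,0,-0.03,0],[0,0,-0.04,0],[0,0,-0.04,0],[0,-0.02,-0.04,0],[0,-0.04,-0.02,0],[0,-0.05,0,0],[0,-0.05,0,0],[0,-0.05,0,0]]' >/dev/null; python3 go.py
python3 -m jog '[[0,-0.04,0,0],[-0.05,0,0,0],[-0.05,0,0,0],[-0.05,0,0,0],[-0.04,0,0,0],[0,0,0,0]]' >/dev/null; python3 go.py
python3 - <<'E'
from fit import *
d={n:cam(n) for n in("scene","top")}; pickle.dump(d,open("D10.pkl","wb")); D0=pickle.load(open("D.pkl","rb"))
def T(p,L): c,s=np.cos(p[2]),np.sin(p[2]); return [(p[0]+c*x-s*y,p[1]+s*x+c*y,z) for x,y,z in L]
box=[(x,y,z) for x in(-.014,.014) for y in(-.03,.03) for z in(.094,.132)]
for n in d:
    im=cv2.cvtColor(d[n]["img"],cv2.COLOR_RGB2HSV); m=(((im[...,0]<4)|(im[...,0]>175))&(im[...,1]>150)&(im[...,2]>50)).astype(np.uint8)
    k,_,st,c=cv2.connectedComponentsWithStats(m)
    print(n,[(st[i].tolist(),c[i].round(1).tolist()) for i in range(1,k) if st[i][4]>25])
    q=proj(d[n],T((.510,.246,-.475),box)); print("expected home bbox",q.min(0).round(1),q.max(0).round(1))
t=cv2.cvtColor(d["top"]["img"],cv2.COLOR_RGB2HSV)
s=t[140:205,260:340]; m=(s[...,0]>17)&(s[...,0]<30)&(s[...,1]>110)&(s[...,2]>60)
v,u=np.nonzero(m); u=u+260;v=v+140; print("gold",len(u),u.min(),u.max(),v.min(),v.max())
P=np.array([ray(d["top"],(a,b),.13)[:2] for a,b in zip(u,v)]); 
a=P[(P[:,1]>-.03)]; k=np.polyfit(a[:,1],a[:,0],1); print("arm yaw-from-y",np.arctan(k[0]),"rail .114")
g=cv2.imread
for n,bx in {"top":[("jar",390,135,425,170),("mug",195,135,228,170),("plate",283,218,336,270)]}.items():
    for nm,x0,y0,x1,y1 in bx: print(nm,np.abs(d[n]["img"][y0:y1,x0:x1].astype(int)-D0[n]["img"][y0:y1,x0:x1]).max(-1).mean().round(1))
E
```

```text
t 30.15 pos [0.654  0.0311 0.1141] yaw -0.180 tilt 0.006 w 0.518 F [-0.  -0.   0.2] j [-0.42  0.62  0.45  1.65 -0.31  0.96 -0.04]
t 30.95 pos [0.4483 0.0685 0.2895] yaw -0.183 tilt 0.008 w 0.998 F [-0.4  1.3  0.4] j [-0.73  0.08  0.5   1.9  -0.04  1.16 -0.4 ]
t 31.55 pos [ 0.3676 -0.1132  0.2912] yaw -0.171 tilt 0.010 w 0.995 F [0.3 0.9 0.1] j [-0.58 -0.1   0.7   2.04  0.07  1.17 -0.08]
scene [([401, 227, 19, 23, 301], [409.5, 237.8])]
expected home bbox [401.7 224.9] [422.6 254.2]
top [([212, 195, 22, 16, 182], [222.5, 202.8])]
expected home bbox [210.7 196. ] [234.9 214.3]
gold 234 274 321 154 168
arm yaw-from-y 0.1261567227087763 rail .114
jar 4.4
mug 3.5
plate 37.0
```

```bash
python3 -m jog '[[0,0,0,0],[0,0,0,0]]' | head -2; python3 -c "
from cell import ticket; print(ticket.sign_off())"
```

```text
clock: 31.85
position: [0.3693, -0.1075, 0.291]
the job is handed in; nothing more can be done
None
```

I did the whole job in the order asked and handed it in at 31.9 s of the 72 s allowed; the sign-off gave no verdict.

1. **Hook out:** I gripped the arm and swung it until I felt the stop, at about 17 N.
2. **Hanging:** I took the cutter by the ends of its handle, threaded it over the hook tip and lowered it until it seated. Contact was at the height expected for the notch. I let go, and a picture showed it hanging upright. My one check that it was still (an image difference) was spoiled by the gripper's moving shadow. It hung free for about 3 s before I took it again.
3. **Stand:** I took the cutter by its faces and lowered it into the stand. The tool stopped at z = 0.112 m, which is fully home; resting on the lips would have read about 0.122 m.
4. **Hook folded:** I swung the empty hook back until I felt the stop, at about 20 N, then released it and backed the robot clear.

**Last checks**
- **Hook:** the top image puts the arm 0.126 rad from the y axis and the rail about 0.114, so it is flat to within measuring error.
- **Cutter:** the red handle is where the home position predicts, within about 1 px in the top view's left and top edges. In the scene view it is about 2–3 px off at the top and right edges and partly hidden by a cheek.
- **Stand position:** the two cameras disagreed by about 8 mm. I used a corrected average and met no resistance on the way in.
- **Bystanders:** the jar and mug look unchanged. The plate's image differs from the start, which I put down to the arm and its shadow over it. I did not confirm its position separately, but nothing was lowered onto it.

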